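# Release the lid stay and shut the light-tight sample case

### The arm

A 7-joint arm with a two-finger parallel gripper is mounted at the origin on a cart in front of the work surface, level with it; the furniture and walls round the work are solid. World frame = base frame: x ahead of the robot, y to its left, z up, the work surface at z = 0. Lengths are in m, angles in degrees, forces in N, time in s.
With the tool pointing down it reaches from about 0.4 to 0.85 m from the base axis. Payload 10.4 kg.
Tool frame: the origin (TCP) lies on the centre line of the jaws, within the pads' length; the fingertips stand 19 mm ahead of it and the grasp point (between the pads) is the TCP; z points along the fingers, y is the line along which they close (so a half turn about z gives the same grasp; the last joint's range is limited). The gripper opens to 87 mm and grips with 3 to 60 N. Pads are 19 mm wide; open, the fingers measure 117 mm over their backs; the gripper's body (75 mm by 190 mm) begins 51 mm behind the grasp point.
Start: joints at [-69.362, 19.034, -3.707, 83.658, 1.238, 77.344, -5.071], TCP at [0.233, 0.58, 0.242] pointing down, gripper open.
Joint ranges: [-148.97, 148.97], [-28.65, 121.19], [-84.17, 76.75], [9.2, 138.47], [-72.65, 252.65], [3.7, 117.97], [-149.18, 149.18]. Speed limits (degrees/s): [127.2, 127.2, 159.86, 159.86, 180, 180, 180].

### API

Orientations are given as a 3x3 rotation matrix whose columns are the frame's x, y, z axes.
In Python, from workcell import observe, read_camera, get_calibration, ctrl gives the robot as it stands.
- The arm moves only by the tool servo_tool, never from a script. Its arguments are lists of equal length, an entry for each row: "delta_pos": the shift along the world's x, y, z in m, a list of three; "rot": the turn, a rotation vector about the world's x, y, z in rad, a list of three; "gripper": the closure, from 0 (fully open) to 1 (shut). In form: {"delta_pos": [[x, y, z], ...], "rot": [[rx, ry, rz], ...], "gripper": [gripper, ...]}. A call has 1 to 10 rows; each row shifts and turns the commanded pose from where the row before left it; what a row does not reach is not made up. A row lasts 1/12 s, in which the tool goes at most 41.7 mm and 7.16 degrees, less where a joint would pass 70% of its speed; a pose out of reach is approached as far as the arm can. A call with a gripper value outside its range is refused whole. The fingers move at their own pace and stop on an object; the grip force is fixed at half the most. Time passes only in rows, so rows that do not move let the fingers close. It gives the time, the measured TCP pose, the force, the opening and the grip force at its end, in the units of the state.
- observe(): the state, without advancing time (a new reading comes with each control period).
- read_camera(name): name is "scene" or "top" or "wrist"; returns the picture (384x512x3 uint8, red, green, blue); there is no depth.
- get_calibration(name): a dict with "fx", "fy", "cx", "cy" (pixels), "position" and "attitude" of the camera in the world. Camera axes: x right, y up, looking along -z (the intrinsics and any distortion apply to the point x, -y, -z); pixel columns grow to the right and rows downward; lengths in m; the calibration is good to about 2 mm. A picture is of the moment at which its call begins: read the wrist's pose just before it. get_calibration takes no time and is no camera call; for the wrist camera it gives the pose at the moment of the call.
- ctrl.finish_job(): hands the job in; it is judged then, once.
The state is a dict: "t": time; "joint_positions": joint angles; "dq": joint speeds; "joint_torque": joint torques, N m; "tcp_pos": TCP position; "ee_rot": TCP orientation; "ft_force": force on the tool from outside, world axes, zero at the start; "wrist_torque": the same for the moment, N m; "opening": finger opening in m; "grip_force": force on a finger pad.
Only numpy, scipy, OpenCV 4.12 (cv2) and the standard library are available. Lean on these libraries where they do the work, as an engineer would, in place of code of your own. Each camera call takes 0.05 s, during which the arm holds its last target. There are 200 camera calls.

### The job

Shut the white light-tight sample case: take the red knob of its folding lid stay lightly and lift it, without forcing, until the knee has clearly gone up past its straight position and the prop is unlocked, let go, then lower the orange lid gently, without letting it slam, until its catch snaps in. Keep the shut lid pressed down at its pad with about 20 N for a second so the seal beds in (never more than 35 N on the lid), then let go and back off; do not disturb the other things on the bench.

Things in the scene. Friction and masses are not known exactly. Their poses are not given: they have to be found in the camera images.
- dark_box: white light-tight sample case, 170 (its x) x 100 (its y) x 85 mm high, open at the top, fixed to the bench on four adjustable feet that raise its underside 4 to 28 mm. Origin: centre of its underside. Its x axis points from its front (the robot's side) to its hinge side, y to its left, z up. A vial and a foil-covered jar are fixed inside, below the rim. A 0.43 m tall black cabinet is to its left.
- lid: orange lid, 185 x 108 x 10 mm, about 0.28 kg, hinged along the case's rear rim. Origin: middle of the hinge axis; the lid reaches 185 mm from it along its own -x; z is the outward normal (up when shut), y along the hinge to the left. Outer face 12 mm from the hinge axis. An 18 mm steel tongue in the middle of the free edge stands inward and snaps over a spring roller on the case's front.
- stay: lower link of the folding stay on the right-hand (-y) side of the case, a steel bar 100 mm long between pivots; origin at its pivot on the case, x axis along it to the knee, y parallel to the lid's hinge. It carries the red release knob at the knee and the 57.5 mm upper link that leads to the lid.
- stay_pivot (a point): the fixed pivot of the lower link on the case: 65 mm in front of the case's centre (-x), 64 mm to its right (-y), 70 mm above its underside. The knee and its knob travel on a circle about the axis through this point parallel to the case's y.
- hinge_point (a point): middle of the lid's hinge axis (parallel to the case's y), at the rear rim, 85 mm above the case's underside.
- release_knob (a point): middle of the red release knob, a round bar 16 mm thick and 26 mm long along the case's y, at the knee, on an 8 mm stem; this point lies 39 mm out from the stay on its right, 49 mm outside the lid's side edge, 100 mm from the axis through stay_pivot. It moves and turns with the lower link. Locked, it is about 135 mm above the case's underside; nothing within 80 mm below it. Pinch it under 40 N.
- press_pad (a point): middle of the thin black rubber pad (30 x 70 mm) on the lid's outer face near the free edge, 160 mm from the hinge axis: the place to push the lid. Shut, it faces up 97 mm above the case's underside.
- lid_hinge (a joint): lid angle, rad: 0 = open, propped (1.141 above level), 1.141 = shut; grows as the lid closes. Stiff hinge: unlocked, the lid stays where it is left and follows a push of a few N at the pad. About 0.06 short of shut the tongue meets the catch; the push needed rises to about 10 N, then it snaps in; behind that the seal is firm, yielding under 0.1 mm per N.
- knee (a joint): fold of the knee, rad: 0 = locked on its stop (hanging about 5 mm below the straight line between its end pivots, so pushing the lid locks it harder), 0.14 = straight, larger = folded upward, about 2.8 with the lid shut. Stiff: takes some N at the knob, stays where left. Lifting on past straight draws the lid down; at 0.7 the lower link is about 0.3 rad steeper than locked.
- glass_jar: bystander: tall clear glass jar, 115x115x214 mm, left of and behind the case; origin at the centre of its underside. Leave it alone.
- media_bottle: bystander: white-capped clear bottle, 66x66x170 mm, left of and behind the case; origin at the centre of its underside. Leave it alone.
- beaker: bystander: small clear beaker, 67x67x71 mm, behind the case; origin at the centre of its underside. Leave it alone.
- foil_jar: bystander: small jar under crumpled foil, 50x49x48 mm, behind the case (a similar one stands inside the case and belongs to it); origin at the centre of its underside. Leave it alone.
- dropper_bottle: bystander: small bottle with red dropper cap, 34x34x86 mm, behind the case; origin at the centre of its underside. Leave it alone.
- orange_cap: bystander: orange screw cap, 34x34x14 mm, near the front edge of the bench; origin at the centre of its underside. Leave it alone.

How it is judged:
By the outcome, as a careful person would: the job done as asked, in the order asked, and still so for the second after the job is handed in, with the robot touching nothing.
It also fails if it takes over 70 s, if anything falls off the work surface, if the arm or the gripper's body presses on something with over 40 N, if the wrist force passes 120 N, or if a joint passes its speed limit or range.

## Working session

There is one attempt and no reset: what is moved stays moved. The work goes in short steps, Python scripts to look and compute and a tool call to move; the robot and the scene stay as the last step left them, time stands still between calls to the robot, and variables do not carry over. Pictures are saved under pics/ and viewed, at most 10 in all, crops included, and the job is handed in when it is done.

Besides the shell and the picture viewer there is one more tool, called as name(argument=value, ...) on one line, values as JSON. servo_tool: Moves the arm, as the interface text tells. Its arguments: {"type":"object","properties":{"delta_pos":{"type":"array","items":{"type":"array","items":{"type":"number"}}},"rot":{"type":"array","items":{"type":"array","items":{"type":"number"}}},"gripper":{"type":"array","items":{"type":"number"}}},"required":["delta_pos","rot","gripper"]}

```bash
mkdir -p pics
python3 - <<'E'
from workcell import *
import cv2,numpy as np
for n in("scene","top"):
    im=read_camera(n);cv2.imwrite(f"pics/{n}0.png",im[:,:,::-1]);c=get_calibration(n);print(n,c)
    hsv=cv2.cvtColor(im,cv2.COLOR_RGB2HSV)
    for nm,lo,hi in(("red",(0,150,60),(6,255,255)),("red2",(172,150,60),(180,255,255)),("or",(7,120,80),(22,255,255))):
        m=cv2.inRange(hsv,lo,hi);k,l,s,ce=cv2.connectedComponentsWithStats(m)
        for i in range(1,k):
            if s[i,4]>15: print(nm,s[i],ce[i].round(1))
o=observe();print(o['t'],o['tcp_pos'],o['ee_rot'],o['ft_force'])
E
```

```text
scene {'fx': 424.4797097362949, 'fy': 424.4797097362949, 'cx': 258.4350949678462, 'cy': 189.3943761092944, 'position': array([ 0.23295978, -0.25383001,  0.87572843]), 'attitude': array([[ 0.81753313,  0.44434789, -0.36632571],
       [-0.57587514,  0.62779421, -0.52368143],
       [-0.00271958,  0.63908479,  0.76913148]])}
red [315 177   7   6  28] [318.1 180.1]
red [295 241  13  11  86] [300.9 246.1]
or [395   1  14   5  16] [402.1   3.4]
or [451   7  13  12  42] [456.7  11.4]
or [369   9   8  12  19] [372.6  14.2]
or [477   9   7  19  64] [480.5  17.5]
or [457  10  20  14 132] [466.6  16.7]
or [380  17  11  17  52] [384.2  24.6]
or [456  44  11  17  49] [459.3  50.7]
or [448  61  11  12  61] [453.7  66.2]
or [239 166  54  51 726] [270.7 192.3]
or [230 172  10  17  80] [234.8 180.7]
or [295 214   7   8  31] [298.1 217.9]
or [208 300  15  15 167] [214.6 306.6]
top {'fx': 479.0526697301254, 'fy': 479.0526697301254, 'cx': 245.98906887220275, 'cy': 188.6546728506917, 'position': array([0.47022743, 0.21513736, 1.17358878]), 'attitude': array([[ 0.02326332,  0.99468776, -0.10027501],
       [-0.9995851 ,  0.0214387 , -0.01923565],
       [-0.0169837 ,  0.10068089,  0.9947738 ]])}
red [245 110   8   9  49] [248.7 113.9]
red [319 192  13   9  79] [325.1 195.8]
or [ 246  168   63   44 1428] [274.9 189. ]
or [286 270  14  13 142] [292.4 275.8]
0.1 [0.23337277 0.57948406 0.24086953] [[-9.27621178e-01  3.73522183e-01 -3.58571547e-04]
 [ 3.73522346e-01  9.27620521e-01 -1.10705475e-03]
 [-8.08911798e-05 -1.16086191e-03 -9.99999323e-01]] [ 0.27190779 -0.30020339  0.53551655]
```

Run:
```python
import cv2,numpy as np
a=cv2.imread('pics/scene0.png')[110:340,130:400];b=cv2.imread('pics/top0.png')[90:320,170:370]
cv2.imwrite('pics/c0.png',np.hstack([cv2.resize(a,(432,368),interpolation=2),cv2.resize(b,(320,368),interpolation=2)]))
```

```text
(no output)
```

View pics/scene0.png

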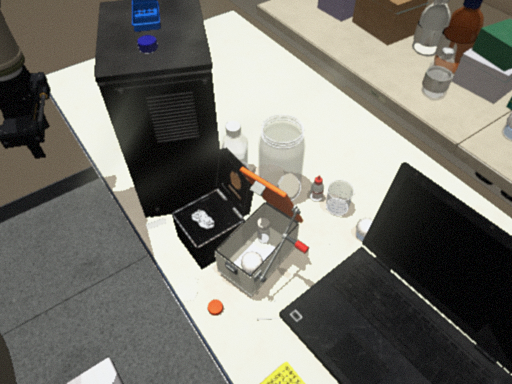

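View pics/c0.png

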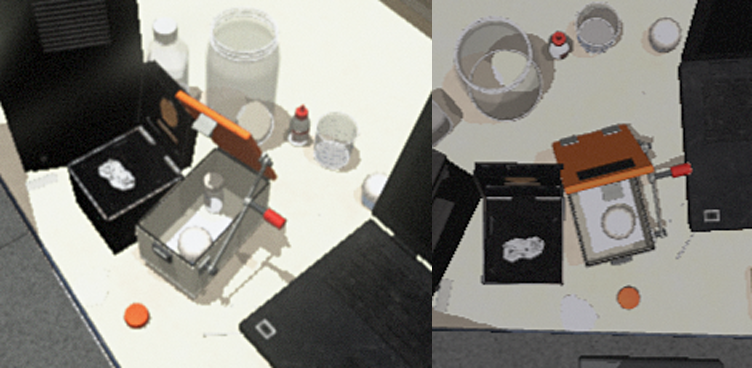

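The views show the case with its lid propped open. The knob is at scene (301,246) and top (325,196). The lid's free edge runs (241,171)-(286,194) in the scene view and (254,209)-(308,194) in the top view. A black box stands to the left and a laptop to the right. Next I triangulate.

```bash
cat > h.py <<'E'
from workcell import *
import cv2,numpy as np
def ray(c,u,v):
    d=np.array([(u-c['cx'])/c['fx'],-(v-c['cy'])/c['fy'],-1.]);d=np.array(c['attitude'])@d
    return np.array(c['position']),d/np.linalg.norm(d)
def tri(*r):
    A=sum(np.eye(3)-np.outer(d,d) for p,d in r);b=sum((np.eye(3)-np.outer(d,d))@p for p,d in r)
    x=np.linalg.solve(A,b);return x,[np.linalg.norm(np.cross(d,x-p)) for p,d in r]
def plane(r,z):
    p,d=r;return p+d*(z-p[2])/d[2]
def redblob(im,lo=150):
    hsv=cv2.cvtColor(im,cv2.COLOR_RGB2HSV)
    return cv2.inRange(hsv,(0,lo,50),(6,255,255))|cv2.inRange(hsv,(173,lo,50),(180,255,255))
E
python3 - <<'E'
from h import *
s=get_calibration('scene');t=get_calibration('top')
np.set_printoptions(precision=4,suppress=True)
K,e=tri(ray(s,300.9,246.1),ray(t,325.1,195.8));print('knob',K,e)
L,e1=tri(ray(s,241.3,170.6),ray(t,253.75,208.75));R,e2=tri(ray(s,286.3,194.4),ray(t,308.1,193.75))
print('lid edge',L,R,e1,e2,np.linalg.norm(L-R),np.degrees(np.arctan2((L-R)[1],(L-R)[0]))-90)
f=K[2]-.135
for n,u in(('FL',(264.4,255.6)),('FR',(309.4,246))):print(n,plane(ray(t,*u),f+.085))
im=cv2.imread('pics/top0.png')[:,:,::-1].copy();m=redblob(im)
m[:150]=0
ys,xs=np.nonzero(m);P=np.array([plane(ray(t,x,y),K[2])[:2] for x,y in zip(xs,ys)])
w,v=np.linalg.eigh(np.cov(P.T));print('knob axis',v[:,1],w**.5,np.degrees(np.arctan2(v[1,1],v[0,1]))-90)
# laptop corners near
print('orange cap',plane(ray(t,292.4,275.8),.014))
E
```

```text
knob [0.5603 0.0669 0.1575] [np.float64(0.0008108784891853834), np.float64(0.0008108784891853357)]
lid edge [0.5231 0.2174 0.2681] [0.5535 0.1157 0.2756] [np.float64(0.0006103901050064987), np.float64(0.0006103901050064186)] [np.float64(0.0001619778471044351), np.float64(0.000161977847104415)] 0.10636841184900733 16.65928655966296
FL [0.4303 0.1917 0.1075]
FR [0.4536 0.093  0.1075]
knob axis [-0.8798  0.4753] [0.0061 0.0204] 61.619539810216594
orange cap [0.3806 0.122  0.014 ]
```

Run:
```python
from h import *
s=get_calibration('scene');t=get_calibration('top')
np.set_printoptions(precision=4,suppress=True)
for n,u in(('cab front base l?',(150,215)),('cab base r',(218,188))):print(n,plane(ray(s,*u),0))
for n,u in(('cab top fl',(97,78)),('cab top fr',(211,68)),('cab top bl',(98,3))):print(n,plane(ray(s,*u),.43))
for n,u in(('laptop screen topleft',(405,165)),):print(n,[plane(ray(s,*u),z) for z in(.1,.2,.25)])
# case frame, yaw 14.4
y=np.radians(14.4);X=np.array([np.cos(y),np.sin(y),0]);Y=np.array([-X[1],X[0],0]);K=np.array([.5603,.0669,.1575])
O=K-.011*X+.103*Y;O[2]=.0225;print('O',O,'hinge',O+.085*X+[0,0,.085])
for f in(0,.3,.7,.9,1.1,1.4,2,2.5,2.8):
    PQ=np.sqrt(.1**2+.0575**2+2*.1*.0575*np.cos(f-.14));H=np.hypot(.15,.015)
    b=np.arccos((.0998**2+H*H-PQ**2)/(2*.0998*H));lid=np.degrees(b)-74.6+65.4
    a=np.arctan2(.015,.15)+np.arccos((PQ**2+H*H-.0998**2)/(2*PQ*H))   # dir P->Q
    al=a+np.arccos((.01+PQ**2-.0575**2)/(.2*PQ))*(1 if f>.14 else -1)
    print(f,'lid',lid.round(1),'link',np.degrees(al).round(1),'knob',O+(-.065+.1*np.cos(al))*X-.103*Y+[0,0,.07+.1*np.sin(al)])
```

```text
cab front base l? [0.3748 0.433  0.    ]
cab base r [0.5641 0.4093 0.    ]
cab top fl [0.3607 0.4199 0.43  ]
cab top fr [0.5387 0.3299 0.43  ]
cab top bl [0.4638 0.6761 0.43  ]
laptop screen topleft [array([0.9461, 0.128 , 0.1   ]), array([0.8541, 0.0787, 0.2   ]), array([0.8082, 0.0541, 0.25  ])]
O [0.524  0.1639 0.0225] hinge [0.6064 0.1851 0.1075]
0 lid 65.4 link 40.5 knob [0.5603 0.0669 0.1575]
0.3 lid 65.3 link 46.8 knob [0.553  0.065  0.1654]
0.7 lid 62.1 link 55.8 knob [0.5411 0.062  0.1752]
0.9 lid 59.3 link 60.5 knob [0.5344 0.0603 0.1795]
1.1 lid 55.7 link 65.0 knob [0.5276 0.0585 0.1832]
1.4 lid 49.0 link 71.5 knob [0.5174 0.0559 0.1873]
2 lid 31.9 link 80.1 knob [0.5034 0.0523 0.191 ]
2.5 lid 14.5 link 74.2 knob [0.5131 0.0548 0.1887]
2.8 lid 1.5 link 53.5 knob [0.5443 0.0628 0.1729]
```

View pics/top0.png

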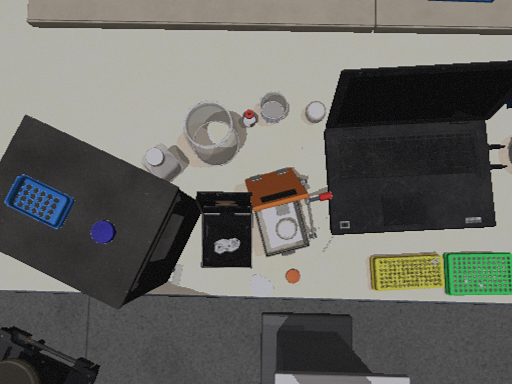

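The top view shows the knob at (325,196), with the laptop base low on the right and the cabinet front-left at about (120,300). I'll raise the arm and swing it over.

servo_tool(delta_pos=[[-0.004, -0.012, 0.03], [-0.004, -0.012, 0.03], [-0.004, -0.012, 0.03], [-0.004, -0.012, 0.03], [-0.004, -0.012, 0.03], [-0.004, -0.012, 0.03], [-0.004, -0.012, 0.03], [-0.004, -0.012, 0.03], [-0.004, -0.012, 0.03], [-0.004, -0.012, 0.03]], rot=[[0, 0, 0], [0, 0, 0], [0, 0, 0], [0, 0, 0], [0, 0, 0], [0, 0, 0], [0, 0, 0], [0, 0, 0], [0, 0, 0], [0, 0, 0]], gripper=[0, 0, 0, 0, 0, 0, 0, 0, 0, 0])

```text
t: 0.93
tcp_pos: [0.1931, 0.4589, 0.5428]
ee_rot: [[-0.928, 0.374, -0.0], [0.374, 0.928, -0.0], [-0.0, -0.0, -1.0]]
ft_force: [0.2, 1.1, 0.5]
opening: 0.0871
grip_force: 0.0
```

servo_tool(delta_pos=[[0.017, -0.017, 0], [0.017, -0.017, 0], [0.017, -0.017, 0], [0.017, -0.017, 0], [0.017, -0.017, 0], [0.017, -0.017, 0], [0.017, -0.017, 0], [0.017, -0.017, 0], [0.017, -0.017, 0], [0.017, -0.017, 0]], rot=[[0, 0, -0.047], [0, 0, -0.047], [0, 0, -0.047], [0, 0, -0.047], [0, 0, -0.047], [0, 0, -0.047], [0, 0, -0.047], [0, 0, -0.047], [0, 0, -0.047], [0, 0, -0.047]], gripper=[0, 0, 0, 0, 0, 0, 0, 0, 0, 0])

```text
t: 1.77
tcp_pos: [0.3641, 0.2887, 0.5414]
ee_rot: [[-0.656, 0.755, -0.0], [0.755, 0.656, -0.0], [0.0, -0.0, -1.0]]
ft_force: [-0.6, -0.2, 0.2]
opening: 0.087
grip_force: 0.0
```

servo_tool(delta_pos=[[0.012, -0.024, 0], [0.012, -0.024, 0], [0.012, -0.024, 0], [0.012, -0.024, 0], [0.012, -0.024, 0], [0.012, -0.024, 0], [0.012, -0.024, 0], [0.012, -0.024, 0], [0.012, -0.024, 0], [0.012, -0.024, 0]], rot=[[0, 0, -0.047], [0, 0, -0.047], [0, 0, -0.047], [0, 0, -0.047], [0, 0, -0.047], [0, 0, -0.047], [0, 0, -0.047], [0, 0, -0.047], [0, 0, -0.047], [0, 0, -0.047]], gripper=[0, 0, 0, 0, 0, 0, 0, 0, 0, 0])

```text
t: 2.6
tcp_pos: [0.4837, 0.0485, 0.5414]
ee_rot: [[-0.243, 0.97, -0.0], [0.97, 0.243, 0.0], [0.0, -0.0, -1.0]]
ft_force: [0.4, 0.0, -0.1]
opening: 0.0872
grip_force: 0.0
```

servo_tool(delta_pos=[[0.009, -0.0037, -0.019], [0.009, -0.0037, -0.019], [0.009, -0.0037, -0.019], [0.009, -0.0037, -0.019], [0.009, -0.0037, -0.019], [0.009, -0.0037, -0.019], [0.009, -0.0037, -0.019], [0.009, -0.0037, -0.019], [0.009, -0.0037, -0.019], [0.009, -0.0037, -0.019]], rot=[[0.0252, 0.0065, 0], [0.0252, 0.0065, 0], [0.0252, 0.0065, 0], [0.0252, 0.0065, 0], [0.0252, 0.0065, 0], [0.0252, 0.0065, 0], [0.0252, 0.0065, 0], [0.0252, 0.0065, 0], [0.0252, 0.0065, 0], [0.0252, 0.0065, 0]], gripper=[0, 0, 0, 0, 0, 0, 0, 0, 0, 0])

```text
t: 3.43
tcp_pos: [0.5737, 0.0126, 0.3504]
ee_rot: [[-0.237, 0.969, -0.065], [0.936, 0.245, 0.25], [0.259, -0.001, -0.966]]
ft_force: [0.8, -0.3, 0.3]
opening: 0.087
grip_force: 0.0
```

Run:
```python
from h import *
np.set_printoptions(precision=4,suppress=True)
c=get_calibration('wrist');im=read_camera('wrist');cv2.imwrite('pics/w1.png',im[:,:,::-1]);print(c)
m=redblob(im);k,l,s,ce=cv2.connectedComponentsWithStats(m)
for i in range(1,k):
    if s[i,4]>30:
        print(s[i],ce[i].round(1),plane(ray(c,*ce[i]),.1575))
        ys,xs=np.nonzero(l==i);r=cv2.minAreaRect(np.c_[xs,ys].astype(np.float32));print(r)
        bp=cv2.boxPoints(r);P=np.array([plane(ray(c,*p),.1575)[:2] for p in bp]);
        e=[P[1]-P[0],P[2]-P[1]];e=max(e,key=np.linalg.norm);print(np.linalg.norm(e),np.degrees(np.arctan2(e[1],e[0])))
o=observe();print(o['tcp_pos'],o['ft_force'])
```

```text
{'fx': 276.34101117781483, 'fy': 276.34101117781483, 'cx': 257.7594927389651, 'cy': 190.59144205496622, 'position': array([0.5651, 0.0423, 0.5077]), 'attitude': array([[ 0.9693, -0.2458,  0.0017],
       [ 0.2458,  0.9693, -0.0024],
       [-0.0011,  0.0027,  1.    ]])}
[399  98  12  13 102] [404.6 103.7] [0.7179 0.1956 0.1575]
((405.00006103515625, 103.50000762939453), (10.60660171508789, 12.020814895629883), 45.0)
0.015248161465643836 59.22279188053828
[253 162  10  19 185] [257.5 171.2] [0.5581 0.067  0.1575]
((257.5, 171.0), (18.0, 9.0), 90.0)
0.022817752318565993 -75.77068267388775
[0.5736 0.0112 0.3458] [-1.0321 -1.8045 -4.3665]
```

View pics/w1.png

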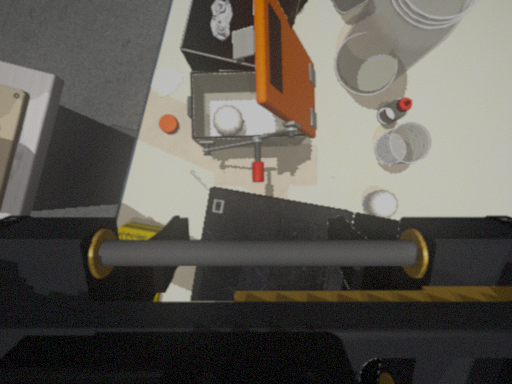

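servo_tool(delta_pos=[[-0.0014, 0.005, -0.02], [-0.0014, 0.005, -0.02], [-0.0014, 0.005, -0.02], [-0.0014, 0.005, -0.02], [-0.0014, 0.005, -0.02], [-0.0014, 0.005, -0.02], [-0.0014, 0.005, -0.02], [-0.0014, 0.005, -0.01], [0, 0, 0], [0, 0, 0]], rot=[[0, 0, 0], [0, 0, 0], [0, 0, 0], [0, 0, 0], [0, 0, 0], [0, 0, 0], [0, 0, 0], [0, 0, 0], [0, 0, 0], [0, 0, 0]], gripper=[0, 0, 0, 0, 0, 0, 0, 0, 0, 0])

```text
t: 4.32
tcp_pos: [0.5622, 0.0531, 0.2021]
ee_rot: [[-0.238, 0.969, -0.065], [0.937, 0.246, 0.249], [0.257, -0.001, -0.966]]
ft_force: [0.5, 0.4, 1.0]
opening: 0.0872
grip_force: 0.0
```

servo_tool(delta_pos=[[-0.0005, 0.002, -0.011], [-0.0005, 0.002, -0.011], [-0.0005, 0.002, -0.011], [-0.0005, 0.002, -0.011], [0, 0, 0], [0, 0, 0], [0, 0, 0], [0, 0, 0], [0, 0, 0]], rot=[[0, 0, 0], [0, 0, 0], [0, 0, 0], [0, 0, 0], [0, 0, 0], [0, 0, 0], [0, 0, 0], [0, 0, 0], [0, 0, 0]], gripper=[0, 0, 0, 0, 0.3, 0.5, 0.6, 0.65, 0.65])

```text
t: 5.07
tcp_pos: [0.5606, 0.0606, 0.1581]
ee_rot: [[-0.237, 0.969, -0.063], [0.937, 0.245, 0.249], [0.257, -0.0, -0.966]]
ft_force: [-0.6, -0.3, -0.1]
opening: 0.0616
grip_force: 0.0
```

Run:
```python
from h import *
np.set_printoptions(precision=4,suppress=True)
s=get_calibration('scene');t=get_calibration('top');R=[]
ims=[]
for n in('scene','top','wrist'):
    c=get_calibration(n);im=read_camera(n);ims.append(im);m=redblob(im);k,l,st,ce=cv2.connectedComponentsWithStats(m)
    for i in range(1,k):
        if st[i,4]>15: print(n,st[i],ce[i].round(1),plane(ray(c,*ce[i]),.1575))
a=ims[0][130:310,190:390];b=ims[2]
cv2.imwrite('pics/c2.png',np.hstack([cv2.resize(a,(400,360)),cv2.resize(b,(400,360))])[:,:,::-1])
o=observe();print(o['tcp_pos'],o['ft_force'],o['opening'])
```

```text
scene [209 305  14  10  28] [217.1 311.4] [0.3528 0.0473 0.1575]
top [245 110   8   9  49] [248.6 114. ] [0.7353 0.2328 0.1575]
top [319 193   8   8  47] [322.7 196.5] [0.5595 0.0716 0.1575]
wrist [502  84  10  21 145] [507.5  94.1] [0.6763 0.1793 0.1575]
wrist [246 213  26  27 656] [258.4 226.1] [0.5569 0.0713 0.1575]
[0.5604 0.0607 0.1579] [-0.675  -0.3398  0.494 ] 0.04967765783766459
```

View pics/c2.png

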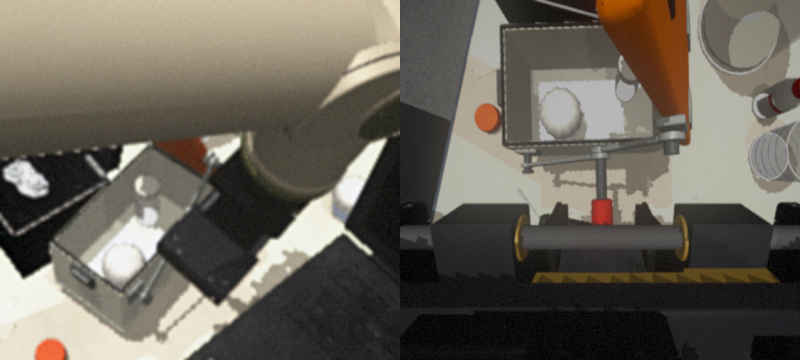

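The knob sits centred between the fingers, at about (602,212) in the right half. Closing on it.

servo_tool(delta_pos=[[0, 0, 0], [0, 0, 0], [0, 0, 0], [0, 0, 0], [0, 0, 0], [0, 0, 0], [0, 0, 0], [0, 0, 0]], rot=[[0, 0, 0], [0, 0, 0], [0, 0, 0], [0, 0, 0], [0, 0, 0], [0, 0, 0], [0, 0, 0], [0, 0, 0]], gripper=[0.7, 0.75, 0.78, 0.8, 0.82, 0.84, 0.86, 0.88])

```text
t: 5.88
tcp_pos: [0.5608, 0.0609, 0.1577]
ee_rot: [[-0.237, 0.969, -0.063], [0.937, 0.246, 0.249], [0.257, 0.0, -0.966]]
ft_force: [5.0, 0.8, -2.0]
opening: 0.0151
grip_force: 30.0
```

servo_tool(delta_pos=[[-0.0012, -0.0003, 0.0014], [-0.0012, -0.0003, 0.0014], [-0.0012, -0.0003, 0.0013], [-0.0012, -0.0003, 0.0013], [-0.0012, -0.0003, 0.0013], [-0.0012, -0.0003, 0.0013]], rot=[[0.0046, -0.0177, 0], [0.0046, -0.0177, 0], [0.0046, -0.0177, 0], [0.0046, -0.0177, 0], [0.0046, -0.0177, 0], [0.0046, -0.0177, 0]], gripper=[0.88, 0.88, 0.88, 0.88, 0.88, 0.88])

```text
t: 6.38
tcp_pos: [0.553, 0.0588, 0.1659]
ee_rot: [[-0.265, 0.963, 0.04], [0.93, 0.244, 0.276], [0.256, 0.111, -0.96]]
ft_force: [5.2, 1.2, -0.1]
opening: 0.0146
grip_force: 30.0
```

servo_tool(delta_pos=[[-0.002, -0.0005, 0.0018], [-0.002, -0.0005, 0.0017], [-0.002, -0.0005, 0.0017], [-0.002, -0.0005, 0.0016], [-0.002, -0.0005, 0.0016]], rot=[[0.0066, -0.0257, 0], [0.0066, -0.0257, 0], [0.0066, -0.0257, 0], [0.0066, -0.0257, 0], [0.0066, -0.0257, 0]], gripper=[0.88, 0.88, 0.88, 0.88, 0.88])

```text
t: 6.8
tcp_pos: [0.5429, 0.0559, 0.1742]
ee_rot: [[-0.297, 0.941, 0.163], [0.921, 0.238, 0.307], [0.25, 0.241, -0.938]]
ft_force: [4.3, -2.3, -1.4]
opening: 0.0149
grip_force: 30.0
```

servo_tool(delta_pos=[[-0.0021, -0.0005, 0.0015], [-0.0021, -0.0005, 0.0015], [-0.0022, -0.0005, 0.0014], [-0.0022, -0.0005, 0.0013], [0, 0, 0], [0, 0, 0]], rot=[[0.0066, -0.0257, 0], [0.0066, -0.0257, 0], [0.0066, -0.0257, 0], [0.0066, -0.0257, 0], [0, 0, 0], [0, 0, 0]], gripper=[0.88, 0.88, 0.88, 0.88, 0.88, 0.88])

```text
t: 7.3
tcp_pos: [0.5339, 0.0535, 0.1799]
ee_rot: [[-0.321, 0.912, 0.255], [0.915, 0.23, 0.331], [0.243, 0.34, -0.908]]
ft_force: [-2.2, -6.7, 4.4]
opening: 0.0145
grip_force: 30.0
```

Run:
```python
from h import *
np.set_printoptions(precision=4,suppress=True)
b=read_camera('wrist');t=read_camera('top')
cv2.imwrite('pics/c3.png',np.hstack([cv2.resize(b,(400,360)),cv2.resize(t[140:290,200:366],(398,360))])[:,:,::-1])
o=observe();print(o['tcp_pos'],o['ft_force'],o['opening'],o['joint_positions'])
```

```text
[0.534  0.0535 0.1798] [-2.6773 -5.2514  4.7804] 0.0149358076271793 [-28.4961   0.6564  30.4492 116.7043 -26.3987  50.8393  33.4366]
```

View pics/c3.png

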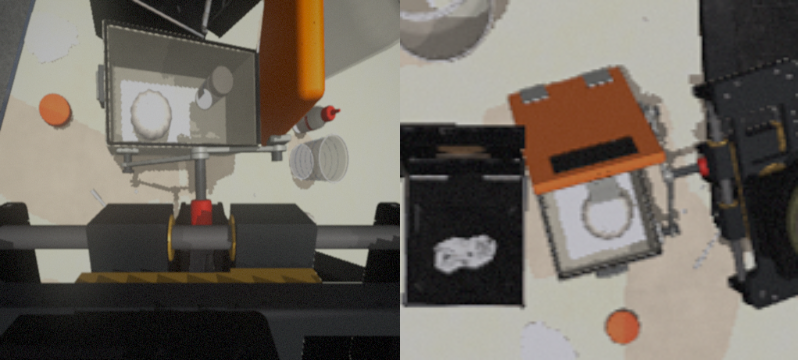

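The knee has folded well up and the lid was drawn down slightly. Releasing the knob and backing off along the tool axis.

servo_tool(delta_pos=[[0, 0, 0], [0, 0, 0], [0, 0, 0], [0, 0, 0], [0, 0, 0], [0, 0, 0], [0, 0, 0]], rot=[[0, 0, 0], [0, 0, 0], [0, 0, 0], [0, 0, 0], [0, 0, 0], [0, 0, 0], [0, 0, 0]], gripper=[0.8, 0.75, 0.7, 0.65, 0.6, 0.55, 0.55])

```text
t: 7.98
tcp_pos: [0.5343, 0.0546, 0.1796]
ee_rot: [[-0.323, 0.912, 0.255], [0.915, 0.231, 0.332], [0.243, 0.34, -0.908]]
ft_force: [0.7, -0.9, 0.3]
opening: 0.0371
grip_force: 0.0
```

servo_tool(delta_pos=[[-0.0015, -0.002, 0.0055], [-0.003, -0.004, 0.011], [-0.003, -0.004, 0.011], [-0.004, -0.006, 0.016], [-0.004, -0.006, 0.016], [-0.004, -0.006, 0.016], [-0.004, -0.006, 0.016], [-0.004, -0.006, 0.016], [-0.004, -0.006, 0.016], [-0.004, -0.006, 0.016]], rot=[[0, 0, 0], [0, 0, 0], [0, 0, 0], [0, 0, 0], [0, 0, 0], [0, 0, 0], [0, 0, 0], [0, 0, 0], [0, 0, 0], [0, 0, 0]], gripper=[0.55, 0.55, 0.55, 0.55, 0.55, 0.55, 0.55, 0.55, 0.55, 0.55])

```text
t: 8.82
tcp_pos: [0.4984, 0.0013, 0.3215]
ee_rot: [[-0.322, 0.911, 0.257], [0.915, 0.23, 0.331], [0.243, 0.342, -0.908]]
ft_force: [0.6, 0.5, 0.1]
opening: 0.0387
grip_force: 0.0
```

Run:
```python
from h import *
np.set_printoptions(precision=4,suppress=True)
c=get_calibration('wrist');t=get_calibration('top');s=get_calibration('scene')
b=read_camera('wrist');ti=read_camera('top');si=read_camera('scene')
p=[]
for n,im,cc in(('w',b,c),('t',ti,t),('s',si,s)):
    m=redblob(im);k,l,st,ce=cv2.connectedComponentsWithStats(m)
    for i in range(1,k):
        if st[i,4]>15: print(n,st[i],ce[i].round(1),plane(ray(cc,*ce[i]),.18))
cv2.imwrite('pics/c4.png',np.hstack([cv2.resize(si[130:310,190:390],(400,360)),cv2.resize(ti[140:290,200:366],(398,360))])[:,:,::-1])
o=observe();print(o['tcp_pos'],o['ft_force'],o['ee_rot'],o['opening'])
```

```text
w [367 114   8   9  48] [370.1 118. ] [0.6683 0.175  0.18  ]
w [249 165  12  22 242] [254.  175.6] [0.5315 0.0595 0.18  ]
t [245 110   8   9  49] [248.6 114. ] [0.7294 0.2324 0.18  ]
t [324 204  14   9  85] [330.5 207.8] [0.5344 0.0585 0.18  ]
[0.4992 0.0014 0.3214] [-0.3664  0.2071 -1.4301] [[-0.3218  0.9106  0.2592]
 [ 0.9152  0.2289  0.3318]
 [ 0.2428  0.344  -0.907 ]] 0.03946677960433229
```

View pics/c4.png

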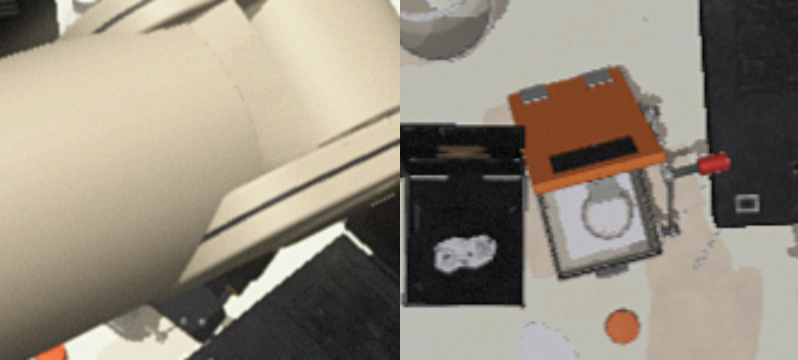

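The top view shows the knob still raised at pixel (331,208) and the lid propped by friction, with its pad at pixel (280,205). Planning the lid push next.

```bash
cat >> h.py <<'E'
yw=np.radians(14.4);X=np.array([np.cos(yw),np.sin(yw),0]);Y=np.array([-X[1],X[0],0]);Z=np.array([0,0,1.])
O=np.array([.524,.1639,.0225]);H=O+.085*X+.085*Z
def pt(th,r,n=.012):
    a=np.radians(th);return H-r*np.cos(a)*X+r*np.sin(a)*Z+n*(np.sin(a)*X+np.cos(a)*Z)
def tcp(th,r=.170,h=.014,gap=0):
    p=np.radians(th*.42);up=np.sin(p)*X+np.cos(p)*Z;bk=np.cos(p)*X-np.sin(p)*Z
    return pt(th,r,.012+gap)+.019*up+h*bk
E
python3 - <<'E'
from h import *
np.set_printoptions(precision=4,suppress=True)
t=get_calibration('top')
print('pad ray',plane(ray(t,280.4,204.6),pt(59.3,.16)[2]),'pred',pt(59.3,.16))
print('start',tcp(59.3,gap=.03));
for th in(59.3,50,40,30,20,10,5,3.4,0):print(th,(th*.42),tcp(th))
R=observe()['ee_rot'];R=np.array(R)
from scipy.spatial.transform import Rotation as Ro
T=Ro.from_rotvec(Y*np.radians(25)).as_matrix()@np.c_[-Y*-1,X,-Z]
print((Ro.from_matrix(T)*Ro.from_matrix(R).inv()).as_rotvec(),T)
E
```

```text
pad ray [0.5338 0.166  0.2512] pred [0.5372 0.1673 0.2512]
start [0.5773 0.1776 0.2865]
59.3 24.906 [0.5523 0.1712 0.2711]
50 21.0 [0.5286 0.1651 0.2582]
40 16.8 [0.506  0.1593 0.2401]
30 12.6 [0.4868 0.1543 0.2184]
20 8.4 [0.4717 0.1505 0.1937]
10 4.2 [0.4611 0.1477 0.1668]
5 2.1 [0.4575 0.1468 0.1527]
3.4 1.428 [0.4567 0.1466 0.1482]
0 0.0 [0.4552 0.1462 0.1385]
[-0.4527  0.6928  0.0162] [[-0.2487  0.8778 -0.4093]
 [ 0.9686  0.2254 -0.1051]
 [-0.     -0.4226 -0.9063]]
```

servo_tool(delta_pos=[[0, 0, 0.03], [0, 0, 0.03], [0, 0, 0.03], [0.0112, 0.0252, 0], [0.0112, 0.0252, 0], [0.0112, 0.0252, 0], [0.0112, 0.0252, 0], [0.0112, 0.0252, 0], [0.0112, 0.0252, 0], [0.0112, 0.0252, 0]], rot=[[-0.0453, 0.0693, 0.0016], [-0.0453, 0.0693, 0.0016], [-0.0453, 0.0693, 0.0016], [-0.0453, 0.0693, 0.0016], [-0.0453, 0.0693, 0.0016], [-0.0453, 0.0693, 0.0016], [-0.0453, 0.0693, 0.0016], [-0.0453, 0.0693, 0.0016], [-0.0453, 0.0693, 0.0016], [-0.0453, 0.0693, 0.0016]], gripper=[0.6, 0.7, 0.8, 0.9, 1, 1, 1, 1, 1, 1])

```text
t: 9.8
tcp_pos: [0.5647, 0.1691, 0.3892]
ee_rot: [[-0.248, 0.897, -0.366], [0.969, 0.231, -0.089], [0.005, -0.377, -0.926]]
ft_force: [-3.1, -1.0, 0.1]
opening: 0.0003
grip_force: 0.0
```

servo_tool(delta_pos=[[0, 0, 0], [0, 0, 0]], rot=[[0, 0, 0], [0, 0, 0]], gripper=[1, 1])

```text
t: 9.97
tcp_pos: [0.5625, 0.1706, 0.3857]
ee_rot: [[-0.253, 0.893, -0.373], [0.968, 0.236, -0.09], [0.008, -0.384, -0.923]]
ft_force: [-0.1, -0.4, 0.1]
opening: 0.0004
grip_force: 0.0
```

servo_tool(delta_pos=[[0.005, 0.002, -0.01], [0.005, 0.002, -0.02], [0.005, 0.002, -0.02], [0, 0, -0.02], [0, 0, -0.02], [0, 0, -0.01], [0, 0, 0], [0, 0, 0]], rot=[[0, 0, 0], [0, 0, 0], [0, 0, 0], [0, 0, 0], [0, 0, 0], [0, 0, 0], [0, 0, 0], [0, 0, 0]], gripper=[1, 1, 1, 1, 1, 1, 1, 1])

```text
t: 10.63
tcp_pos: [0.5776, 0.1743, 0.2899]
ee_rot: [[-0.249, 0.896, -0.368], [0.968, 0.233, -0.088], [0.007, -0.378, -0.926]]
ft_force: [-0.1, -0.7, 0.7]
opening: 0.0001
grip_force: 0.0
```

servo_tool(delta_pos=[[-0.004, -0.0005, -0.003], [-0.004, -0.0005, -0.003], [-0.004, -0.0005, -0.003], [-0.003, -0.0003, -0.002], [-0.0025, -0.0003, -0.002], [-0.0025, -0.0003, -0.0015], [-0.0025, -0.0003, -0.0015], [-0.0025, -0.0003, -0.0015]], rot=[[0, 0, 0], [0, 0, 0], [0, 0, 0], [0, 0, 0], [0, 0, 0], [0, 0, 0], [0, 0, 0], [0, 0, 0]], gripper=[1, 1, 1, 1, 1, 1, 1, 1])

```text
t: 11.3
tcp_pos: [0.5523, 0.1719, 0.2714]
ee_rot: [[-0.25, 0.895, -0.369], [0.968, 0.234, -0.088], [0.008, -0.379, -0.925]]
ft_force: [-0.2, 0.7, -0.4]
opening: 0.0004
grip_force: 0.0
```

servo_tool(delta_pos=[[-0.003, -0.0008, -0.0016], [-0.003, -0.0008, -0.0016], [-0.003, -0.0008, -0.0016], [-0.003, -0.0008, -0.0016], [-0.003, -0.0008, -0.0016], [-0.003, -0.0008, -0.0016], [-0.003, -0.0008, -0.0016], [-0.003, -0.0008, -0.0016]], rot=[[0, 0, 0], [0, 0, 0], [0, 0, 0], [0, 0, 0], [0, 0, 0], [0.001, -0.004, 0], [0.001, -0.004, 0], [0.001, -0.004, 0]], gripper=[1, 1, 1, 1, 1, 1, 1, 1])

```text
t: 11.97
tcp_pos: [0.5283, 0.1654, 0.2585]
ee_rot: [[-0.25, 0.9, -0.357], [0.968, 0.235, -0.085], [0.008, -0.367, -0.93]]
ft_force: [4.5, 0.3, 1.0]
opening: 0.0003
grip_force: 1.5
```

servo_tool(delta_pos=[[-0.003, -0.0008, -0.0019], [-0.003, -0.0008, -0.002], [-0.0029, -0.0007, -0.0021], [-0.0029, -0.0007, -0.0022], [-0.0028, -0.0007, -0.0023], [-0.0027, -0.0007, -0.0024], [-0.0027, -0.0007, -0.0025], [-0.0026, -0.0007, -0.0026]], rot=[[0.0023, -0.0088, 0], [0.0023, -0.0088, 0], [0.0023, -0.0088, 0], [0.0023, -0.0088, 0], [0.0023, -0.0088, 0], [0.0023, -0.0088, 0], [0.0023, -0.0088, 0], [0.0023, -0.0088, 0]], gripper=[1, 1, 1, 1, 1, 1, 1, 1])

```text
t: 12.63
tcp_pos: [0.5055, 0.1597, 0.2405]
ee_rot: [[-0.251, 0.923, -0.291], [0.968, 0.242, -0.067], [0.008, -0.298, -0.954]]
ft_force: [1.3, 0.2, 2.9]
opening: 0.0004
grip_force: 1.2
```

servo_tool(delta_pos=[[-0.0026, -0.0007, -0.0026], [-0.0025, -0.0006, -0.0026], [-0.0025, -0.0006, -0.0027], [-0.0024, -0.0006, -0.0027], [-0.0024, -0.0006, -0.0027], [-0.0023, -0.0006, -0.0028], [-0.0023, -0.0006, -0.0028], [-0.0022, -0.0006, -0.0028]], rot=[[0.0023, -0.0088, 0], [0.0023, -0.0088, 0], [0.0023, -0.0088, 0], [0.0023, -0.0088, 0], [0.0023, -0.0088, 0], [0.0023, -0.0088, 0], [0.0023, -0.0088, 0], [0.0023, -0.0088, 0]], gripper=[1, 1, 1, 1, 1, 1, 1, 1])

```text
t: 13.3
tcp_pos: [0.4865, 0.1547, 0.2186]
ee_rot: [[-0.251, 0.942, -0.222], [0.968, 0.246, -0.05], [0.008, -0.228, -0.974]]
ft_force: [-0.4, -0.0, 3.0]
opening: 0.0003
grip_force: 1.0
```

servo_tool(delta_pos=[[-0.0022, -0.0006, -0.0029], [-0.0021, -0.0005, -0.003], [-0.002, -0.0005, -0.0031], [-0.0019, -0.0005, -0.0031], [-0.0018, -0.0005, -0.0031], [-0.0018, -0.0004, -0.0031], [-0.0017, -0.0004, -0.0032], [-0.0016, -0.0004, -0.0032]], rot=[[0.0023, -0.0088, 0], [0.0023, -0.0088, 0], [0.0023, -0.0088, 0], [0.0023, -0.0088, 0], [0.0023, -0.0088, 0], [0.0023, -0.0088, 0], [0.0023, -0.0088, 0], [0.0023, -0.0088, 0]], gripper=[1, 1, 1, 1, 1, 1, 1, 1])

```text
t: 13.97
tcp_pos: [0.4715, 0.1509, 0.1939]
ee_rot: [[-0.252, 0.956, -0.153], [0.968, 0.25, -0.032], [0.008, -0.156, -0.988]]
ft_force: [-1.2, -0.1, 2.3]
opening: 0.0005
grip_force: 0.8
```

servo_tool(delta_pos=[[-0.0016, -0.0004, -0.0033], [-0.0015, -0.0004, -0.0033], [-0.0014, -0.0004, -0.0033], [-0.0014, -0.0004, -0.0034], [-0.0013, -0.0003, -0.0034], [-0.0012, -0.0003, -0.0034], [-0.0011, -0.0003, -0.0034], [-0.0011, -0.0003, -0.0034]], rot=[[0.0023, -0.0088, 0], [0.0023, -0.0088, 0], [0.0023, -0.0088, 0], [0.0023, -0.0088, 0], [0.0023, -0.0088, 0], [0.0023, -0.0088, 0], [0.0023, -0.0088, 0], [0.0023, -0.0088, 0]], gripper=[1, 1, 1, 1, 1, 1, 1, 1])

```text
t: 14.63
tcp_pos: [0.4609, 0.1482, 0.167]
ee_rot: [[-0.252, 0.964, -0.083], [0.968, 0.252, -0.013], [0.008, -0.084, -0.996]]
ft_force: [-1.3, -1.8, 1.0]
opening: 0.0005
grip_force: 0.6
```

servo_tool(delta_pos=[[-0.0007, -0.0002, -0.0025], [-0.0007, -0.0002, -0.0025], [-0.0006, -0.0002, -0.0025], [-0.0006, -0.0001, -0.0025], [-0.0005, -0.0001, -0.0022], [-0.0005, -0.0001, -0.002]], rot=[[0.0015, -0.006, 0], [0.0015, -0.006, 0], [0.0015, -0.006, 0], [0.0015, -0.006, 0], [0.0015, -0.006, 0], [0.0015, -0.006, 0]], gripper=[1, 1, 1, 1, 1, 1])

```text
t: 15.13
tcp_pos: [0.4574, 0.1473, 0.1529]
ee_rot: [[-0.253, 0.966, -0.048], [0.968, 0.253, -0.004], [0.008, -0.047, -0.999]]
ft_force: [-0.1, -0.6, 1.2]
opening: 0.0002
grip_force: 0.4
```

servo_tool(delta_pos=[[-0.0003, 0, -0.0012], [-0.0003, 0, -0.0012], [-0.0002, 0, -0.0012], [-0.0002, 0, -0.001], [-0.0002, 0, -0.001]], rot=[[0.001, -0.005, 0], [0.001, -0.005, 0], [0.001, -0.005, 0], [0.001, -0.005, 0], [0.001, -0.005, 0]], gripper=[1, 1, 1, 1, 1])

```text
t: 15.55
tcp_pos: [0.4563, 0.1473, 0.1475]
ee_rot: [[-0.253, 0.967, -0.023], [0.968, 0.253, 0.001], [0.006, -0.022, -1.0]]
ft_force: [-0.6, -0.0, 0.8]
opening: 0.0006
grip_force: 0.3
```

servo_tool(delta_pos=[[-0.0001, 0, -0.001], [-0.0001, 0, -0.001], [-0.0001, 0, -0.001], [-0.0001, 0, -0.001]], rot=[[0.001, -0.005, 0], [0.001, -0.004, 0], [0, 0, 0], [0, 0, 0]], gripper=[1, 1, 1, 1])

```text
t: 15.88
tcp_pos: [0.456, 0.1473, 0.1443]
ee_rot: [[-0.253, 0.967, -0.014], [0.968, 0.253, 0.003], [0.006, -0.013, -1.0]]
ft_force: [-4.7, -2.6, 13.3]
opening: 0.0005
grip_force: 6.3
```

servo_tool(delta_pos=[[0, 0, -0.0008], [0, 0, -0.0008]], rot=[[0, 0, 0], [0, 0, 0]], gripper=[1, 1])

```text
t: 16.05
tcp_pos: [0.4558, 0.1473, 0.1427]
ee_rot: [[-0.253, 0.967, -0.015], [0.968, 0.253, 0.003], [0.006, -0.013, -1.0]]
ft_force: [-5.1, -2.9, 8.8]
opening: 0.0004
grip_force: 4.7
```

servo_tool(delta_pos=[[0, 0, -0.0008], [0, 0, -0.0008]], rot=[[0, 0, 0], [0, 0, 0]], gripper=[1, 1])

```text
t: 16.22
tcp_pos: [0.4556, 0.1472, 0.1407]
ee_rot: [[-0.253, 0.967, -0.015], [0.968, 0.253, 0.002], [0.006, -0.014, -1.0]]
ft_force: [-3.8, -2.5, 6.1]
opening: 0.0005
grip_force: 3.0
```

servo_tool(delta_pos=[[0, 0, -0.0005], [0, 0, -0.0005]], rot=[[0, 0, 0], [0, 0, 0]], gripper=[1, 1])

```text
t: 16.38
tcp_pos: [0.4557, 0.1473, 0.1395]
ee_rot: [[-0.253, 0.967, -0.015], [0.968, 0.253, 0.002], [0.006, -0.014, -1.0]]
ft_force: [-2.2, -1.5, 4.5]
opening: 0.0003
grip_force: 2.1
```

servo_tool(delta_pos=[[0, 0, -0.0005], [0, 0, -0.0005]], rot=[[0, 0, 0], [0, 0, 0]], gripper=[1, 1])

```text
t: 16.55
tcp_pos: [0.4558, 0.1473, 0.1383]
ee_rot: [[-0.253, 0.967, -0.014], [0.968, 0.253, 0.002], [0.006, -0.013, -1.0]]
ft_force: [-1.9, -0.4, 2.7]
opening: 0.0002
grip_force: 1.1
```

Force is dropping, which fits the lid snapping past the catch. I'll go in finer steps now to find the firm seal.

servo_tool(delta_pos=[[0, 0, -0.0004], [0, 0, -0.0004]], rot=[[0, 0, 0], [0, 0, 0]], gripper=[1, 1])

```text
t: 16.72
tcp_pos: [0.4559, 0.1473, 0.1374]
ee_rot: [[-0.253, 0.967, -0.014], [0.968, 0.253, 0.003], [0.006, -0.013, -1.0]]
ft_force: [-0.6, -0.2, -0.1]
opening: 0.0005
grip_force: 0.4
```

servo_tool(delta_pos=[[0, 0, -0.0004], [0, 0, -0.0002]], rot=[[0, 0, 0], [0, 0, 0]], gripper=[1, 1])

```text
t: 16.88
tcp_pos: [0.4559, 0.1473, 0.1371]
ee_rot: [[-0.253, 0.967, -0.014], [0.968, 0.253, 0.003], [0.006, -0.013, -1.0]]
ft_force: [-1.8, -0.3, 5.2]
opening: 0.0005
grip_force: 2.5
```

servo_tool(delta_pos=[[0, 0, -0.0003], [0, 0, 0]], rot=[[0, 0, 0], [0, 0, 0]], gripper=[1, 1])

```text
t: 17.05
tcp_pos: [0.4559, 0.1473, 0.137]
ee_rot: [[-0.253, 0.967, -0.014], [0.968, 0.253, 0.003], [0.006, -0.013, -1.0]]
ft_force: [-2.8, -0.7, 6.8]
opening: 0.0006
grip_force: 3.1
```

servo_tool(delta_pos=[[0, 0, -0.0003], [0, 0, 0]], rot=[[0, 0, 0], [0, 0, 0]], gripper=[1, 1])

```text
t: 17.22
tcp_pos: [0.4559, 0.1473, 0.137]
ee_rot: [[-0.253, 0.967, -0.014], [0.968, 0.253, 0.003], [0.006, -0.013, -1.0]]
ft_force: [-4.6, -1.0, 9.4]
opening: 0.0006
grip_force: 4.6
```

servo_tool(delta_pos=[[0, 0, -0.0004], [0, 0, -0.0004]], rot=[[0, 0, 0], [0, 0, 0]], gripper=[1, 1])

```text
t: 17.38
tcp_pos: [0.4559, 0.1473, 0.1368]
ee_rot: [[-0.253, 0.967, -0.014], [0.968, 0.253, 0.003], [0.006, -0.013, -1.0]]
ft_force: [-8.4, -2.8, 19.6]
opening: 0.0003
grip_force: 10.2
```

servo_tool(delta_pos=[[0, 0, -0.0003], [0, 0, 0]], rot=[[0, 0, 0], [0, 0, 0]], gripper=[1, 1])

```text
t: 17.55
tcp_pos: [0.4559, 0.1474, 0.1368]
ee_rot: [[-0.253, 0.967, -0.014], [0.968, 0.253, 0.003], [0.006, -0.013, -1.0]]
ft_force: [-8.5, -2.7, 18.9]
opening: 0.0006
grip_force: 9.9
```

servo_tool(delta_pos=[[0, 0, -0.0001], [0, 0, 0], [0, 0, 0], [0, 0, 0], [0, 0, 0], [0, 0, 0], [0, 0, 0], [0, 0, 0]], rot=[[0, 0, 0], [0, 0, 0], [0, 0, 0], [0, 0, 0], [0, 0, 0], [0, 0, 0], [0, 0, 0], [0, 0, 0]], gripper=[1, 1, 1, 1, 1, 1, 1, 1])

```text
t: 18.22
tcp_pos: [0.456, 0.1473, 0.1368]
ee_rot: [[-0.253, 0.967, -0.014], [0.968, 0.253, 0.003], [0.006, -0.013, -1.0]]
ft_force: [-9.0, -3.9, 21.4]
opening: 0.0003
grip_force: 10.4
```

servo_tool(delta_pos=[[0, 0, 0], [0, 0, 0], [0, 0, 0], [0, 0, 0], [0, 0, 0], [0, 0, 0], [0, 0, 0], [0, 0, 0]], rot=[[0, 0, 0], [0, 0, 0], [0, 0, 0], [0, 0, 0], [0, 0, 0], [0, 0, 0], [0, 0, 0], [0, 0, 0]], gripper=[1, 1, 1, 1, 1, 1, 1, 1])

```text
t: 18.88
tcp_pos: [0.456, 0.1473, 0.1368]
ee_rot: [[-0.253, 0.967, -0.014], [0.968, 0.253, 0.003], [0.006, -0.013, -1.0]]
ft_force: [-9.4, -3.1, 20.9]
opening: 0.0004
grip_force: 10.4
```

servo_tool(delta_pos=[[0, 0, 0.001], [0, 0, 0.002], [0, 0, 0.004], [0, 0, 0.01], [0, 0, 0.02], [0, 0, 0.03], [0, 0, 0.03], [0, 0, 0.03], [0, 0, 0.03], [0, 0, 0.03]], rot=[[0, 0, 0], [0, 0, 0], [0, 0, 0], [0, 0, 0], [0, 0, 0], [0, 0, 0], [0, 0, 0], [0, 0, 0], [0, 0, 0], [0, 0, 0]], gripper=[1, 1, 1, 1, 1, 1, 1, 1, 1, 1])

```text
t: 19.72
tcp_pos: [0.4556, 0.1471, 0.3245]
ee_rot: [[-0.253, 0.967, -0.014], [0.968, 0.253, 0.003], [0.006, -0.013, -1.0]]
ft_force: [0.6, 0.4, -0.1]
opening: 0.0005
grip_force: 0.0
```

servo_tool(delta_pos=[[0, 0, 0], [0, 0, 0], [0, 0, 0]], rot=[[0, 0, 0], [0, 0, 0], [0, 0, 0]], gripper=[1, 1, 1])

```text
t: 19.97
tcp_pos: [0.4557, 0.1472, 0.322]
ee_rot: [[-0.253, 0.967, -0.015], [0.968, 0.253, 0.002], [0.006, -0.013, -1.0]]
ft_force: [-1.3, 1.0, -0.9]
opening: 0.0006
grip_force: 0.0
```

Run:
```python
from h import *
w=read_camera('wrist');s=read_camera('scene')
cv2.imwrite('pics/c5.png',np.hstack([cv2.resize(w,(400,360)),cv2.resize(s[130:310,190:390],(400,360))])[:,:,::-1])
o=observe();print(o['t'],o['tcp_pos'],o['ft_force'],o['dq'])
```

```text
20.0667 [0.45541402 0.14709374 0.32116299] [-0.03146541 -0.2387155   0.40851375] [-0.03167525  0.17528904 -0.02092484 -0.02852225  0.0069417   0.05442299
  0.00916942]
```

View pics/c5.png

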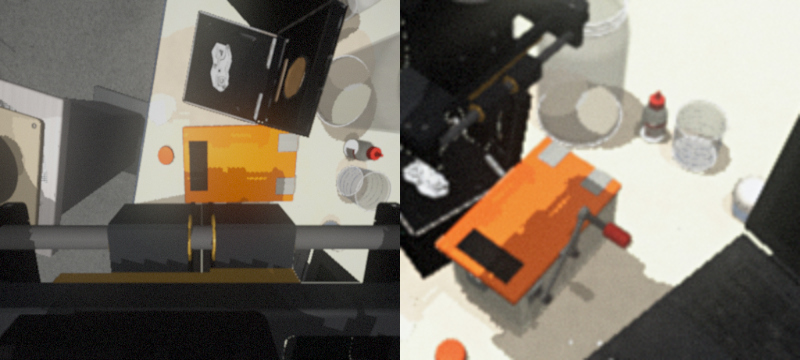

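The lid lies flat and shut with its pad at about (490,255) in the right half. The stay is folded and the bystanders haven't moved.

```bash
python3 -c "
from workcell import ctrl
print(ctrl.finish_job())"
```

```text
the job is handed in; nothing more can be done
None
```

The job is handed in at about 20 s: I lifted the knob to unlock the stay and let go, lowered the lid until its catch snapped in, pressed the pad at about 20 N for 1.3 s, and backed off, with the last pictures showing the lid shut and no other item visibly moved.

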